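# Load a flanged glue cartridge into the bench dispenser holder

## Robot

A 7-joint arm with a two-finger parallel gripper is mounted at the origin on the work surface. World frame = base frame: x ahead of the robot, y to its left, z up, the work surface at z = 0. Lengths are in mm, angles in rad, forces in N, time in s.
With the tool pointing down it reaches from about 350 to 900 mm from the base axis. Payload 7.2 kg.
Tool frame: the origin (TCP) lies on the centre line of the jaws, within the pads' length; the fingertips stand 17 mm ahead of it and the grasp point (between the pads) lies 2 mm behind it (r.tcp_to_tips is the distance from the TCP to the fingertips, in mm); z points along the fingers, y is the line along which they close (so a half turn about z gives the same grasp; the last joint's range is limited). The gripper opens to 88 mm and grips with 3 to 60 N. Pads are 20 mm wide; open, the fingers measure 115 mm over their backs; the gripper's body (75 mm by 178 mm) begins 61 mm behind the grasp point.
Start: joints at [1.25, 0.411, -0.013, 1.596, 0.006, 1.134, -0.082], TCP at [156.31, -605.141, 239.653] pointing down, gripper open.
Joint ranges: [-2.95, 2.95], [-0.29, 1.99], [-1.47, 1.44], [0.14, 2.54], [-1.03, 4.17], [0.13, 1.85], [-2.86, 2.86]. Speed limits (rad/s): [2.39, 2.39, 3.01, 3.01, 3.14, 3.14, 3.14].

## Interface

Orientations are given as a unit quaternion [x, y, z, w].
In Python, from bench import readout, eyes, workorder, r gives the robot as it stands.
- The arm moves only by the tool move_arm, never from a script. Its argument "commands" is a list of rows, each a list of 7 numbers: the turn, a rotation vector about the tool's x, y, z as a fraction of full scale, then the shift along the tool's x, y, z as a fraction of full scale, then the finger opening in mm, from 0 to 87.8. A call has 1 to 20 rows; each row shifts and turns the commanded pose from where the row before left it, along the tool's axes as they then stand; what a row does not reach is not made up. Full scale, the value 1, is 40 mm for a shift and 5 degrees for a turn. A row lasts 1/8 s, in which the tool goes at most 62.5 mm and 10.7 degrees, less where a joint would pass 70% of its speed; a pose out of reach is approached as far as the arm can. A call with a number of a shift or a turn outside -1 to 1 is refused whole. A call with a gripper value outside its range is refused whole. The fingers move at their own pace and stop on an object; "newtons" is the grip in N (left out, the last holds). Time passes only in rows, so rows that do not move let the fingers close. It gives the time, the measured TCP pose, the force, the opening and the grip force at its end, in the units of the state.
- readout.observe(): the state, without advancing time (a new reading comes with each control period).
- eyes.snapshot(name): name is "scene" or "top" or "wrist"; returns (picture, depth): 420x560x3 uint8, red, green, blue; 420x560 float32, mm along the optical axis (not along the pixel's ray), 0 where there is no reading.
- eyes.calibration(name): a dict with "camera_matrix" (3x3 intrinsics, pixels), "dist" ([k1, k2, p1, p2, k3] as OpenCV has them; the pictures are not rectified), "R" (3x3) and "t" (3): a world point X has camera coordinates R X + t. Camera axes: x right, y down, z forward; pixel columns grow to the right and rows downward; lengths in mm; the calibration is good to about 2 mm. A picture is of the moment at which its call begins: read the wrist's pose just before it. calibration takes no time and is no camera call; for the wrist camera it gives the pose at the moment of the call.
- workorder.finish_job(): hands the job in; it is judged then, once.
The state is a dict: "time_s": time; "q": joint angles; "qvel": joint speeds; "effort": joint torques, N m; "ee_pos": TCP position; "tcp_rot": TCP orientation; "ft_force": force on the tool from outside, world axes, zero at the start; "torque": the same for the moment, N m; "finger_gap": opening from 0.0 (shut) to 1.0 (fully open); "finger_force": force on a finger pad.
Only numpy, scipy, OpenCV 4.12 (cv2) and the standard library are available. Lean on these libraries where they do the work, as an engineer would, in place of code of your own. Each camera call takes 0.05 s, during which the arm holds its last target. There are 200 camera calls.

## Task

Load the flanged glue cartridge into the bench holder: bring it upright to the open front of the slot and slide it in sideways until it is fully home, with its flange resting on the slotted plate and under the two rails. Then let it go and slide the holder's bolt all the way across the mouth, so that the cartridge is locked in. Keep the cartridge upright throughout and leave the other loose things on the bench where they are.

Things in the scene. Friction and masses are not known exactly. Their poses are not given: they have to be found in the camera images.
- cartridge: glue cartridge: sealed rigid white plastic, about 0.35 kg, 196 mm tall, standing upright on the bench; the only thing with a wide flange. From the bottom: body 44 mm diameter, 105 mm tall; flange disc 76 mm diameter, 6 mm thick; plain round neck 34 mm diameter, 85 mm tall. Origin at the centre of its underside, z up along its axis
- cartridge_neck (a point): point on the cartridge's axis in its neck, 176 mm above its origin (20 mm below the top): a good height to hold it from above
- cartridge_flange (a point): centre of the underside of the cartridge's flange, 105 mm above the cartridge's origin
- holder: grey steel stand fixed to the bench, carrying a level aluminium slotted plate. Origin on the bench under the seat; x runs along the slot inwards (the mouth faces -x), z up. Plate: top 120 mm above the bench, 8 mm thick, x -55 to +65, y -75 to +75 mm. The base, 180 mm wide (x -60 to +110 mm), is 8 mm high and leaves 7 mm under a seated cartridge
- holder_seat (a point): the seat, 120 mm above the bench: where the centre of the flange's underside rests when the cartridge is fully home. Axes as the holder's. The slot is 53 mm wide and its straight end, 22 mm further in, stops the 44 mm body here
- holder_mouth (a point): middle of the slot's outer mouth, 80 mm in front of the seat (holder x = -80 mm), level with the plate's top. From here two flared guides narrow from about 85 mm apart to the slot's 53 mm at x = -55 mm, where the plate begins
- holder_rails (a point): midway between the front ends of the two rails (holder x = -55 mm), at the level of their undersides, 15 mm above the plate's top (135 mm above the bench). The rails are 6 mm thick and 54 mm apart, one over each side of the slot: the 6 mm flange goes in between plate and rails, the neck between the rails. Highest fixed part of the holder: the bolt's staples, 160 mm
- bolt (a joint): position in m of the steel bolt that slides across the mouth on top of the rails at holder x = -30 mm (bar 12 mm wide, 143 to 153 mm above the bench): 0 = closed against its stop, bar across the slot in front of the neck; 0.095 = fully drawn, to the holder's -y. It starts drawn, clear of the slot; about 2 N towards +y closes it, and it stays where it is left
- bolt_grip (a point): point on the axis of the bolt's upright round post, 186 mm above the bench; the post is 14 mm diameter, from 153 to 211 mm above the bench, to be pinched or pushed from above. It stands at holder x = -30 mm, y = -70 mm minus the bolt's position
- tube: bystander: white plastic tube without a flange, 44 mm diameter and 85 mm tall with a 34 mm diameter, 35 mm tall neck; origin at the centre of its underside
- jar: bystander: plain grey jar, 62 mm diameter, 120 mm tall; origin at the centre of its underside
- chisel: bystander: wood chisel 250 mm long, 28 mm high, lying along its x; origin on the bench under its middle
- offcut: bystander: wooden offcut 110 x 70 x 40 mm high; origin under its centre
- tape: bystander: grey tape-measure case 66 x 36 x 62 mm high; origin under its centre
- sander: bystander: grey and black sanding machine, 180 x 120 mm, 130 mm high; origin under its centre
Not all that is in view belongs to the job. Leave any purple look-alike of the cartridge alone.

How it is judged:
By the outcome, as a careful person would: the job done as asked, in the order asked, and still so for the second after the job is handed in, with the robot touching nothing.
It also fails if it takes over 70 s, if anything falls off the work surface, if the arm or the gripper's body presses on something with over 40 N, if the wrist force passes 120 N, or if a joint passes its speed limit or range.

## Working session

There is one attempt and no reset: what is moved stays moved. The work goes in short steps, Python scripts to look and compute and a tool call to move; the robot and the scene stay as the last step left them, time stands still between calls to the robot, and variables do not carry over. Pictures are saved under pics/ and viewed, at most 10 in all, crops included, and the job is handed in when it is done.

Besides the shell and the picture viewer there is one more tool, called in YAML: its name, and indented under it one key for each argument. move_arm: Moves the arm, as the interface text tells. Shift numbers are shares of 40 mm and turn numbers shares of 5 degrees, none past 1 either way. Its arguments: {"type":"object","properties":{"commands":{"type":"array"},"newtons":{"type":"number"}},"required":["commands"]}

```bash
mkdir -p pics
cat > h.py <<'E'
import numpy as np, cv2
from bench import readout, eyes, workorder, r
def grab(n):
    c=eyes.calibration(n); im,d=eyes.snapshot(n); np.savez(f'/tmp/{n}.npz',im=im,d=d,**{k:np.array(c[k]) for k in('camera_matrix','dist','R','t')})
    return im,d,c
def load(n): 
    z=np.load(f'/tmp/{n}.npz'); return z['im'],z['d'],z
def world(c,d):
    v,u=np.mgrid[:d.shape[0],:d.shape[1]]
    p=cv2.undistortPoints(np.dstack([u,v]).reshape(-1,1,2).astype(float),np.array(c['camera_matrix']),np.array(c['dist'])).reshape(*d.shape,2)
    P=np.dstack([p*d[...,None],d])
    return (P-np.array(c['t']))@np.array(c['R'])
def ray(c,u,v,z):
    p=cv2.undistortPoints(np.array([[[u,v]]],float),np.array(c['camera_matrix']),np.array(c['dist']))[0,0]
    R=np.array(c['R']); o=-R.T@np.array(c['t']); k=R.T@np.array([*p,1]); return o+k*(z-o[2])/k[2]
def save(n,im): cv2.imwrite(f'pics/{n}.png',cv2.cvtColor(im,cv2.COLOR_RGB2BGR))
E
python3 - <<'E'
from h import *
a=grab('scene')[0];b=grab('top')[0]
save('a',a);save('b',b)
s=readout.observe();print({k:np.round(s[k],3) for k in s})
for n in('scene','top'):
    c=eyes.calibration(n);print(n,-np.array(c['R']).T@np.array(c['t']))
E
```

```text
{'time_s': np.float64(0.1), 'q': array([ 1.25 ,  0.412, -0.013,  1.597,  0.006,  1.134, -0.082]), 'qvel': array([-0.002, -0.   ,  0.002, -0.002,  0.002, -0.   ,  0.001]), 'effort': array([ 2.0000e-03, -5.8910e+01,  6.4400e-01, -2.9171e+01, -5.4000e-02,
        1.5000e-02,  0.0000e+00]), 'ee_pos': array([ 156.17 , -604.732,  238.889]), 'tcp_rot': array([ 0.992,  0.126, -0.   , -0.001]), 'ft_force': array([-0.836,  0.704, -0.087]), 'torque': array([-0.003,  0.008,  0.022]), 'finger_force': np.float64(0.0), 'finger_gap': np.float64(1.001)}
scene [1429.16387752 -332.90617444 1392.91664754]
top [ 432.01916936  -46.68549432 1508.29505029]
```

View pics/a.png

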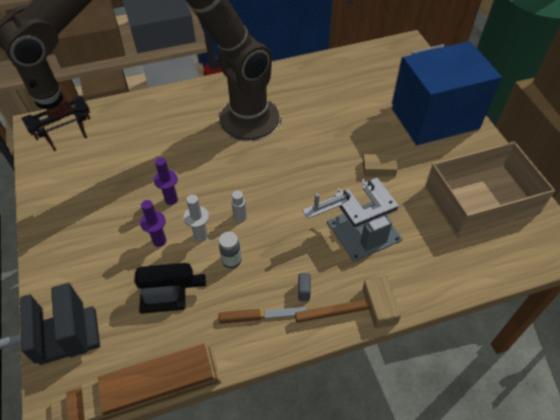

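View pics/b.png

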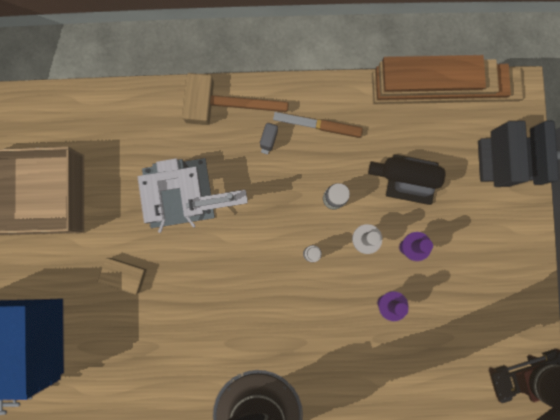

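Candidates: the white flanged one at top (368,239) / scene (197,217), the white flangeless tube at top (313,254), and purple look-alikes at top (417,246) and (394,306). The white flanged one fits the description. The holder is at top (178,193), with its mouth facing the robot (down in the picture) and the bolt post to the right at about (240,197). Next I'll measure these and check a crop.

Run:
```python
from h import *
im,d,c=load('top'); W=world(c,d)
crop=np.hstack([cv2.resize(im[145:245,125:260],None,fx=3,fy=3,interpolation=2),cv2.resize(im[190:290,295:425],None,fx=3,fy=3,interpolation=2)])
save('c',crop)
def reg(b,z0,z1):
    m=np.zeros(d.shape,bool); m[b[0]:b[1],b[2]:b[3]]=1
    return m&(W[...,2]>z0)&(W[...,2]<z1)
for nm,b,z0,z1 in [('neck top',(215,260,345,383),185,205),('flange',(215,260,345,388),100,118),('tube',(235,275,295,330),110,130),('jar',(170,215,320,352),110,130),('post',(180,215,222,256),200,222)]:
    m=reg(b,z0,z1);P=W[m]
    v,u=np.nonzero(m)
    (cc,rad)=cv2.minEnclosingCircle(P[:,:2].astype(np.float32))
    print(nm,len(P),P.mean(0).round(1),np.array(cc).round(1),round(rad,1),u.mean().round(1),v.mean().round(1))
for nm,z0,z1 in [('plate',114,124),('rails',136,147)]:
    m=reg((145,245,125,250),z0,z1);P=W[m];print(nm,len(P),cv2.minAreaRect(P[:,:2].astype(np.float32)))
    v,u=np.nonzero(m);print(u.min(),u.max(),v.min(),v.max())
```

```text
neck top 163 [ 467.2 -295.9  196.2] [ 467.1 -296.7] 17.0 373.1 237.6
flange 466 [ 466.2 -291.9  111.3] [ 467.1 -297.2] 38.6 365.3 239.1
tube 139 [ 434.  -157.1  120.8] [ 434.  -157.3] 16.9 313.6 253.3
jar 357 [ 584.  -225.7  120.8] [ 584.3 -226.5] 27.6 338.3 193.8
post 30 [577.5  46.7 210.4] [578.   46.5] 6.9 229.4 195.6
plate 555 ((595.4515380859375, 202.3312225341797), (182.39967346191406, 150.2777557373047), 6.811338424682617)
146 203 159 232
rails 2153 ((601.22021484375, 146.73472595214844), (121.63873291015625, 266.98406982421875), 7.629353046417236)
138 247 167 222
```

View pics/c.png

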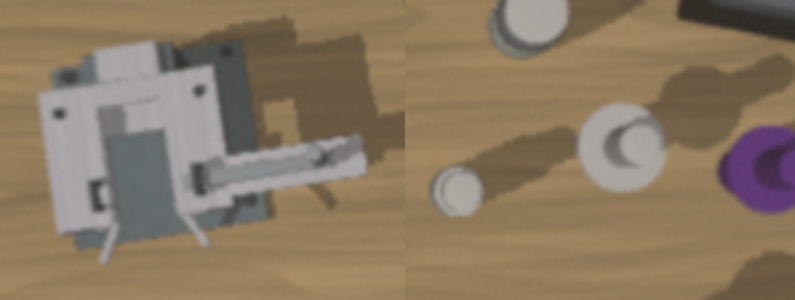

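The crop shows the white one at right-half centre (622,147) with a wide flange, so it's the cartridge. The slot opens downward at about (150,230) in the left half. Next, the slot axis.

Run:
```python
from h import *
im,d,c=load('top'); W=world(c,d)
m=(W[...,2]>134)&(W[...,2]<148)
# slot edges per image row
L=[];Rr=[]
for v in range(180,222):
    us=np.nonzero(m[v,125:260])[0]+125
    g=np.diff(us)
    if len(g) and g.max()>8:
        i=g.argmax(); L.append(ray(c,us[i]+.5,v,141)[:2]);Rr.append(ray(c,us[i+1]-.5,v,141)[:2])
L=np.array(L);Rr=np.array(Rr)
for E in(L,Rr):
    p=np.polyfit(E[:,0],E[:,1],1);print(len(E),E[0],E[-1],p,np.degrees(np.arctan(p[0])),np.polyval(p,587))
for v in range(176,226,5): print(v,''.join('%4d'%z for z in W[v,134:250:4,2]))
# far / near / side edges of plate
mm=m.astype(np.uint8);mm[:, :125]=0;mm[:,260:]=0;mm[:150]=0;mm[240:]=0
cs,_=cv2.findContours(mm,0,1);k=max(cs,key=cv2.contourArea)
print([(tuple(p[0]),ray(c,*p[0],141)[:2].round()) for p in cv2.approxPolyDP(k,2,True)])
```

```text
37 [630.39159289 225.39429874] [538.78394549 221.60418479] [-2.30009963e-03  2.11413848e+02] -0.1317857686816464 210.06368992332838
37 [628.95680419 179.62143323] [537.20500921 168.50384821] [-9.96202192e-03  1.58084865e+02] -0.5707629307829237 152.23715763343105
176   -4 139 143 142 145 140 147 142 138 137 139 138 145 144 141 143 116   6   5   1   2  -2   0   4  -2   5   2   3   1
181    6 140 146 140 142 146 117 121 122 118 119 120 146 139 139 143 132  14   8   0   2  -1   8   0  -2   7   3  -2  -3
186    3   5 138 138 140 137 119 119 123 116 127 117 135 141 146 137 145   7  10   0  -2   0   2   3   2   1   1   0   6
191   -2  -2 139 143 145 140 139   4  13  12   5  10 141 145 138 139 141  14   8  11   2   2  -2   1   0  -2 144 143   0
196    2   1 139 144 132 143 143   5   6   8  10   4 141 143 141 141 138   9 144 144 142 144 140 144 213 154 139 143 146
201    4   5 141 140 146 144 134   9   8  12   9   7 141 139 164 145 163 153 157 151 151 152 155 153 143 140 145 142 142
206    1   1 135 146 141 161 145 116  10   8   4  13   4 149 157 158 138 143 141 147 141 139 139 139   2   3  
[... 939 characters left out ...]
), np.int32(193)), array([592.,  58.])), ((np.int32(201), np.int32(197)), array([584., 123.])), ((np.int32(195), np.int32(167)), array([661., 137.])), ((np.int32(138), np.int32(176)), array([642., 283.])), ((np.int32(145), np.int32(222)), array([525., 266.])), ((np.int32(162), np.int32(219)), array([531., 223.])), ((np.int32(157), np.int32(181)), array([628., 234.])), ((np.int32(161), np.int32(179)), array([633., 224.])), ((np.int32(179), np.int32(179)), array([631., 178.])), ((np.int32(184), np.int32(216)), array([537., 167.])), ((np.int32(202), np.int32(213)), array([543., 122.])), ((np.int32(203), np.int32(209)), array([553., 119.])), ((np.int32(245), np.int32(203)), array([565.,  13.]))]
```

move_arm:
  commands:
    - [0,0,0.77,0,0,0,87]
    - [0,0,0.77,0,0,0,87]
    - [0,0,0,0.96,-0.75,-0.15,87]
    - [0,0,0,0.96,-0.75,-0.15,87]
    - [0,0,0,0.96,-0.75,-0.15,87]
    - [0,0,0,0.96,-0.75,-0.15,87]
    - [0,0,0,0.96,-0.75,-0.15,87]
    - [0,0,0,0.96,-0.75,-0.15,87]
    - [0,0,0,0.96,-0.75,-0.15,87]
    - [0,0,0,0.96,-0.75,-0.15,87]
    - [0,0,0,0.96,-0.75,-0.15,87]
    - [0,0,0,0,0,0,87]
    - [0,0,0,0,0,0,87]

```text
time_s: 1.72
ee_pos: [467.0, -296.6, 293.2]
tcp_rot: [0.998, 0.059, -0.001, -0.0]
ft_force: [-1.2, -0.2, 0.4]
finger_gap: 0.991
finger_force: 0.0
```

```bash
cat > st.py <<'E'
from h import *
def st():
    s=readout.observe(); print('t',round(s['time_s'],2),'p',np.round(s['ee_pos'],1),'q',np.round(s['tcp_rot'],3),'f',np.round(s['ft_force'],1),'gap',round(s['finger_gap']*88,1),'ff',round(s['finger_force'],1)); return s
E
python3 - <<'E'
from st import *
st();im,d,c=grab('wrist');W=world(c,d);save('d',im)
print(-c['R'].T@c['t'] if hasattr(c['R'],'T') else 0)
for z0,z1 in((188,204),(104,117)):
    m=(W[...,2]>z0)&(W[...,2]<z1)&(abs(W[...,0]-467)<60)&(abs(W[...,1]+297)<60)&(im.min(2)>90);P=W[m]
    if len(P): print(len(P),P.mean(0),cv2.minEnclosingCircle(P[:,:2].astype(np.float32)))
E
```

```text
t 1.73 p [ 467.  -296.6  293.2] q [ 0.998  0.059 -0.001 -0.   ] f [-1.2 -0.2  0.4] gap 87.2 ff 0.0
[ 546.10196425 -287.05294176  437.87765204]
1522 [ 468.33230359 -296.4729376   195.52722827] ((467.36993408203125, -296.6488342285156), 16.98234748840332)
2705 [ 477.34407227 -295.38166927  110.81634656] ((466.982666015625, -296.6701965332031), 38.081260681152344)
```

View pics/d.png

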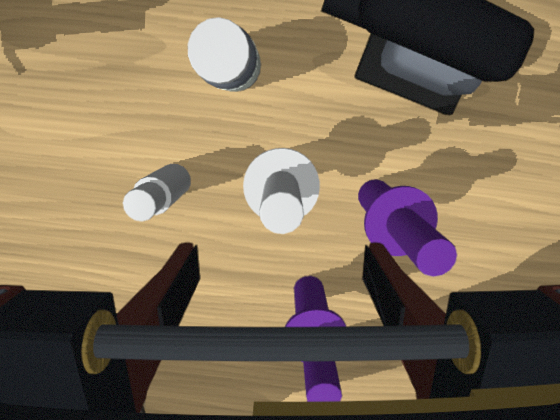

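The wrist view shows the white cartridge centred at (281,205), between the fingers, with the purple ones clear at (410,225) and (318,335). Descend 119 mm and grip.

move_arm:
  commands:
    - [0,0,0,0,0,0.75,87]
    - [0,0,0,0,0,0.75,87]
    - [0,0,0,0,0,0.75,87]
    - [0,0,0,0,0,0.73,87]
    - [0,0,0,0,0,0,87]
    - [0,0,0,0,0,0,30]
    - [0,0,0,0,0,0,28]
    - [0,0,0,0,0,0,28]
    - [0,0,0,0,0,0,28]
    - [0,0,0,0,0,0,28]
    - [0,0,0,0,0,0,28]
    - [0,0,0,0,0,0,28]
    - [0,0,0,0,0,0,28]
  newtons: 30

```text
time_s: 3.4
ee_pos: [467.6, -296.4, 174.5]
tcp_rot: [0.998, 0.059, 0.0, 0.0]
ft_force: [0.8, 0.6, 0.5]
finger_gap: 0.386
finger_force: 30.0
```

move_arm:
  commands:
    - [0,0,0,0,0,-0.9,28]
    - [0,0,0,0,0,-0.9,28]
    - [0,0,0,0,0,-0.9,28]
    - [0,0,0,0,0,-0.9,28]
    - [0,0,0,0.06,-0.5,0,28]
    - [0,0,0,0.06,-1,0,28]
    - [0,0,0,0.06,-1,0,28]
    - [0,0,0,0.06,-1,0,28]
    - [0,0,0,0.06,-1,0,28]
    - [0,0,0,0.06,-1,0,28]
    - [0,0,0,0.06,-1,0,28]
    - [0,0,0,0.06,-1,0,28]
    - [0,0,0,0.06,-1,0,28]
    - [0,0,0,0.06,-1,0,28]
    - [0,0,0,0.06,-1,0,28]
    - [0,0,0,0.06,-1,0,28]
    - [0,0,0,0,-0.5,0,28]
    - [0,0,0,0,0,0,28]
    - [0,0,0,0,0,0,28]

```text
time_s: 5.78
ee_pos: [438.7, 182.9, 317.2]
tcp_rot: [0.998, 0.059, -0.001, 0.001]
ft_force: [0.3, 0.3, -3.1]
finger_gap: 0.379
finger_force: 30.0
```

Run:
```python
from st import *
st();im,d,c=grab('wrist');W=world(c,d);save('e',im)
m=((W[...,2]>134)&(W[...,2]<148)&(W[...,0]>500)&(W[...,1]>100)&(W[...,1]<300)).astype(np.uint8)
cs,_=cv2.findContours(m,0,1);k=max(cs,key=cv2.contourArea)
for p in cv2.approxPolyDP(k,3,True): print(p[0],ray(c,*map(float,p[0]),141)[:2].round(1))
```

```text
t 5.78 p [438.7 182.9 317.2] q [ 0.998  0.059 -0.001  0.001] f [ 0.3  0.3 -3.1] gap 33.4 ff 30.0
[193   0] [595.3 277.2]
[198  86] [524.5 268.3]
[251  86] [529.7 220.6]
[248   0] [600.2 230.1]
```

View pics/e.png

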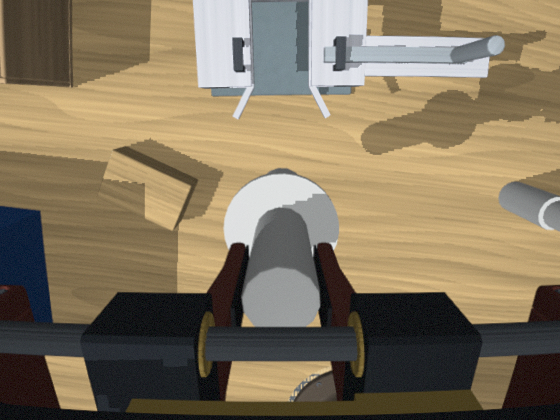

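The wrist view shows the slot mouth between about (251,86) and (311,86), straight ahead of the held cartridge, with the bolt drawn to the right (post at 490,45). Next I'll fit the slot edges.

Run:
```python
from st import *
im,d,c=load('wrist');W=world(c,d)
m=(W[...,2]>132)&(W[...,2]<149)
for L in (0,1):
    E=[]
    for v in range(3,84,3):
        us=np.nonzero(m[v,215:345])[0]+215
        i=np.diff(us).argmax(); E.append(ray(c,us[i+L]+(.5 if not L else -.5),v,141)[:2])
    E=np.array(E);p=np.polyfit(E[:,0],E[:,1],1);r_=E[:,1]-np.polyval(p,E[:,0]);k=abs(r_)<2;p=np.polyfit(E[k,0],E[k,1],1)
    print(k.sum(),E[0],E[-1],np.degrees(np.arctan(p[0])),[np.polyval(p,x).round(1) for x in(530,588)])
for u in(205,225,320,330):
    v=np.nonzero(m[:130,u])[0].max();print(u,v,ray(c,u,v+.5,141)[:2])
```

```text
27 [597.82242626 229.47206386] [534.05769402 220.55698687] 8.024561805948409 [np.float64(219.7), np.float64(227.9)]
27 [604.06832614 176.77609867] [540.29377388 167.9730894 ] 7.25792184550769 [np.float64(166.8), np.float64(174.2)]
205 87 [523.83508532 261.85073054]
225 86 [526.66624137 243.87717103]
320 85 [537.5037038  158.93238228]
330 85 [538.62419439 149.97038021]
```

move_arm:
  commands:
    - [0,0,-0.16,0,0,0,28]
    - [0,0,0,0,0.045,0.6,28]
    - [0,0,0,0,0,0.7,28]
    - [0,0,0,0,0,0.7,28]
    - [0,0,0,0,0,0.7,28]
    - [0,0,0,0,0,0.4,28]
    - [0,0,0,0,0,0,28]
    - [0,0,0,0,0,0,28]

```text
time_s: 6.82
ee_pos: [440.3, 182.3, 195.4]
tcp_rot: [0.998, 0.066, 0.001, -0.0]
ft_force: [-0.1, 0.3, -3.3]
finger_gap: 0.387
finger_force: 30.0
```

```bash
cat >> st.py <<'E'
def hold(p): 
    a=np.radians(7.6); d=np.array(p[:2])-[587.3,200.9]; return np.array([d@[np.cos(a),np.sin(a)],d@[-np.sin(a),np.cos(a)]]).round(1)
E
python3 -c "
from st import *
s=st();print(hold(s['ee_pos']))
im,d,c=grab('scene');save('f',cv2.resize(im[150:290,240:440],None,fx=4,fy=4,interpolation=2))"
```

```text
t 6.83 p [440.3 182.3 195.4] q [ 0.998  0.066  0.001 -0.   ] f [-0.1  0.3 -3.3] gap 34.1 ff 30.0
[-148.1    1. ]
```

View pics/f.png

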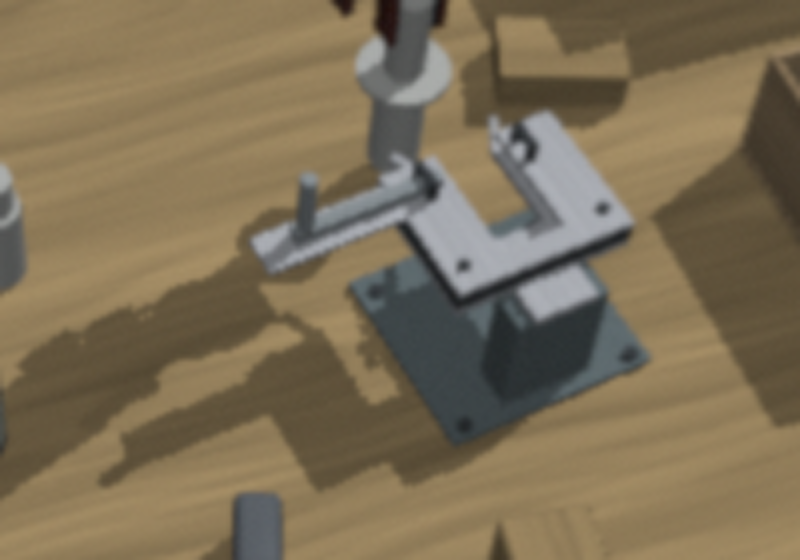

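The crop shows the cartridge upright at (405,80), in line with the empty slot and with its flange level with the gap. Sliding in slowly.

move_arm:
  commands:
    - [0,0,0,0.3,0.025,0.03,28]
    - [0,0,0,0.4,0,0,28]
    - [0,0,0,0.4,0,0,28]
    - [0,0,0,0.4,0,0,28]
    - [0,0,0,0.4,0,0,28]
    - [0,0,0,0.3,0,0,28]
    - [0,0,0,0.2,0,0,28]
    - [0,0,0,0,0,0,28]

```text
time_s: 7.88
ee_pos: [535.3, 193.8, 193.1]
tcp_rot: [0.998, 0.066, -0.0, -0.0]
ft_force: [-1.1, 0.1, -4.0]
finger_gap: 0.386
finger_force: 30.0
```

```bash
python3 -c "
from st import *
s=st();print(hold(s['ee_pos']))"
```

```text
t 7.88 p [535.3 193.8 193.1] q [ 0.998  0.066 -0.    -0.   ] f [-1.1  0.1 -4. ] gap 33.9 ff 30.0
[-52.5  -0.2]
```

move_arm:
  commands:
    - [0,0,0,0.25,0,0,28]
    - [0,0,0,0.25,0,0,28]
    - [0,0,0,0.25,0,0,28]
    - [0,0,0,0.2,0,0,28]
    - [0,0,0,0.15,0,0,28]
    - [0,0,0,0.1,0,0,28]
    - [0,0,0,0,0,0,28]

```text
time_s: 8.75
ee_pos: [582.7, 200.1, 193.2]
tcp_rot: [0.998, 0.066, -0.0, -0.0]
ft_force: [0.0, -0.1, -4.7]
finger_gap: 0.383
finger_force: 30.0
```

```bash
python3 -c "
from st import *
s=st();print(hold(s['ee_pos']))"
```

```text
t 8.75 p [582.7 200.1 193.2] q [ 0.998  0.066 -0.    -0.   ] f [ 0.  -0.1 -4.7] gap 33.7 ff 30.0
[-4.7 -0.2]
```

move_arm:
  commands:
    - [0,0,0,0.03,0,0,28]
    - [0,0,0,0.03,0,0,28]
    - [0,0,0,0.03,0,0,28]
    - [0,0,0,0.02,0,0,28]
    - [0,0,0,0,0,0,28]

```text
time_s: 9.38
ee_pos: [587.0, 200.7, 193.2]
tcp_rot: [0.998, 0.066, 0.0, 0.0]
ft_force: [0.6, 0.3, -4.0]
finger_gap: 0.385
finger_force: 30.0
```

move_arm:
  commands:
    - [0,0,0,0.02,0,0,28]
    - [0,0,0,0.02,0,0,28]
    - [0,0,0,0,0,0,28]

```text
time_s: 9.75
ee_pos: [588.5, 200.9, 193.2]
tcp_rot: [0.998, 0.066, -0.0, 0.0]
ft_force: [-0.9, -0.7, -4.1]
finger_gap: 0.383
finger_force: 30.0
```

move_arm:
  commands:
    - [0,0,0,0.02,0,0,28]
    - [0,0,0,0.02,0,0,28]
    - [0,0,0,0,0,0,28]

```text
time_s: 10.12
ee_pos: [589.3, 201.0, 193.1]
tcp_rot: [0.998, 0.066, -0.001, 0.0]
ft_force: [-4.4, -1.2, -0.1]
finger_gap: 0.38
finger_force: 30.0
```

Contact with the slot's end (-4.4 N at holder x ≈ +2, within calibration error). Lower onto the plate.

move_arm:
  commands:
    - [0,0,0,0,0,0.03,28]
    - [0,0,0,0,0,0.03,28]
    - [0,0,0,0,0,0.02,28]
    - [0,0,0,0,0,0,28]

```text
time_s: 10.62
ee_pos: [589.2, 201.2, 189.9]
tcp_rot: [0.998, 0.066, -0.001, 0.0]
ft_force: [-4.7, -0.4, -1.6]
finger_gap: 0.38
finger_force: 30.0
```

move_arm:
  commands:
    - [0,0,0,0,0,0.015,28]
    - [0,0,0,0,0,0.01,28]
    - [0,0,0,0,0,0,28]

```text
time_s: 11.0
ee_pos: [589.2, 201.2, 189.8]
tcp_rot: [0.998, 0.066, -0.001, 0.0]
ft_force: [-6.9, -1.3, 5.1]
finger_gap: 0.383
finger_force: 30.0
```

Resting on the plate. Release and rise.

move_arm:
  commands:
    - [0,0,0,0,0,0,60]
    - [0,0,0,0,0,0,60]
    - [0,0,0,0,0,0,60]
    - [0,0,0,0,0,-0.5,60]
    - [0,0,0,0,0,-0.8,60]
    - [0,0,0,0,0,-0.8,60]
    - [0,0,0,-0.9,0,-0.8,60]
    - [0,0,0,-0.9,0,-0.2,60]
    - [0,0,0,-0.9,0.5,0,60]
    - [0,0,0,-0.5,0.5,0,60]
    - [0,0,0,0,0,0,60]
    - [0,0,0,0,0,0,60]

```text
time_s: 12.5
ee_pos: [469.1, 145.0, 313.4]
tcp_rot: [0.998, 0.066, 0.001, -0.0]
ft_force: [0.3, 0.8, 0.2]
finger_gap: 0.685
finger_force: 0.0
```

Run:
```python
from st import *
s=st();im,d,c=grab('wrist');W=world(c,d);save('g',im)
for nm,z0,z1,x,y,R in(('neck',203,220,587,201,40),('flange',121,130,587,201,50),('post',204,218,578,46,30)):
    m=(W[...,2]>z0)&(W[...,2]<z1)&(np.hypot(W[...,0]-x,W[...,1]-y)<R);P=W[m]
    if len(P): q,rr=cv2.minEnclosingCircle(P[:,:2].astype(np.float32));print(nm,len(P),P.mean(0).round(1),np.round(q,1),round(rr,1),hold(q))
```

```text
t 12.5 p [469.1 145.  313.4] q [ 0.998  0.066  0.001 -0.   ] f [0.3 0.8 0.2] gap 60.3 ff 0.0
neck 2084 [587.6 200.3 210.4] [587.9 200.8] 17.0 [ 0.5 -0.2]
flange 2466 [581.1 195.4 125.7] [588.  203.4] 47.8 [1.  2.4]
post 349 [577.9  47.5 209.9] [578.1  46.3] 7.1 [ -29.6 -152. ]
```

View pics/g.png

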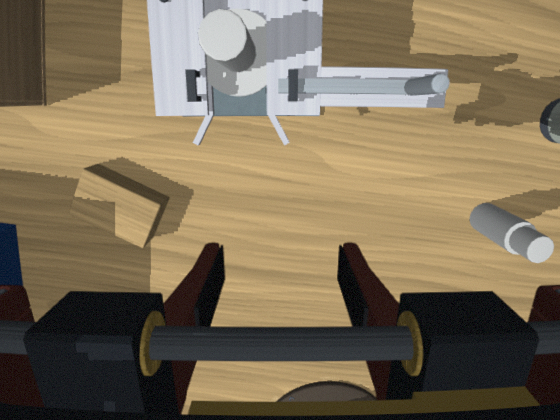

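The cartridge is seated and upright: neck top at pixel (222,35), holder (0.5,-0.2), z 210. The bolt post is at pixel (438,83), holder (-30,-152), so about 82 mm of travel remains. Go and pinch the post.

move_arm:
  commands:
    - [0,0,0,0.79,0.935,0,60]
    - [0,0,0,0.79,0.935,0,60]
    - [0,0,0,0.79,0.935,0,60]
    - [0,0,0,0,0,0.4,60]
    - [0,0,0,0,0,0.8,60]
    - [0,0,0,0,0,0.8,60]
    - [0,0,0,0,0,0.7,60]
    - [0,0,0,0,0,0.4,60]
    - [0,0,0,0,0,0,60]
    - [0,0,0,0,0,0,10]
    - [0,0,0,0,0,0,10]
    - [0,0,0,0,0,0,10]
    - [0,0,0,0,0,0,10]
    - [0,0,0,0,0,0,10]
    - [0,0,0,0,0,0,10]
  newtons: 15

```text
time_s: 14.42
ee_pos: [577.3, 45.8, 189.2]
tcp_rot: [0.998, 0.066, 0.0, 0.0]
ft_force: [-1.0, -0.5, 1.6]
finger_gap: 0.154
finger_force: 15.0
```

Gripped at 13.6 mm. Push towards holder +y (tool -y), about 76 mm first.

move_arm:
  commands:
    - [0,0,0,0,-0.2,0,10]
    - [0,0,0,0,-0.3,0,10]
    - [0,0,0,0,-0.3,0,10]
    - [0,0,0,0,-0.3,0,10]
    - [0,0,0,0,-0.3,0,10]
    - [0,0,0,0,-0.3,0,10]
    - [0,0,0,0,-0.2,0,10]
    - [0,0,0,0,0,0,10]

```text
time_s: 15.42
ee_pos: [567.2, 122.8, 189.2]
tcp_rot: [0.998, 0.067, 0.0, -0.001]
ft_force: [-0.6, 1.7, 2.8]
finger_gap: 0.155
finger_force: 15.0
```

```bash
python3 -c "
from st import *
s=st();print(hold(s['ee_pos']))"
```

```text
t 15.43 p [567.2 122.8 189.2] q [ 0.998  0.067  0.    -0.001] f [-0.6  1.7  2.8] gap 13.6 ff 15.0
[-30.3 -74.8]
```

move_arm:
  commands:
    - [0,0,0,0,-0.05,0,10]
    - [0,0,0,0,-0.05,0,10]
    - [0,0,0,0,-0.03,0,10]
    - [0,0,0,0,0,0,10]

```text
time_s: 15.92
ee_pos: [566.7, 126.2, 189.2]
tcp_rot: [0.998, 0.066, 0.0, 0.0]
ft_force: [-0.3, -1.1, 5.3]
finger_gap: 0.155
finger_force: 15.0
```

move_arm:
  commands:
    - [0,0,0,0,-0.04,0,10]
    - [0,0,0,0,-0.04,0,10]
    - [0,0,0,0,0,0,10]

```text
time_s: 16.3
ee_pos: [566.5, 127.8, 189.1]
tcp_rot: [0.998, 0.065, 0.0, 0.001]
ft_force: [-0.2, -5.3, 6.0]
finger_gap: 0.158
finger_force: 15.0
```

move_arm:
  commands:
    - [0,0,0,0,-0.05,0,10]
    - [0,0,0,0,-0.03,0,10]
    - [0,0,0,0,0,0,10]

```text
time_s: 16.68
ee_pos: [566.5, 127.9, 189.1]
tcp_rot: [0.998, 0.064, -0.0, 0.003]
ft_force: [0.9, -13.4, 7.3]
finger_gap: 0.157
finger_force: 15.0
```

Against the stop. Ease the load, open, rise and look.

move_arm:
  commands:
    - [0,0,0,0,0.08,0,10]
    - [0,0,0,0,0,0,36]
    - [0,0,0,0,0,0,36]
    - [0,0,0,0,0,0,36]
    - [0,0,0,0,0,-0.5,36]
    - [0,0,0,0,0,-0.8,36]
    - [0,0,0,0,0,-0.8,36]
    - [0,0,0,-0.7,0,-0.8,36]
    - [0,0,0,-0.9,0,0,36]
    - [0,0,0,-0.9,0,0,36]
    - [0,0,0,0,0,0,36]
    - [0,0,0,0,0,0,36]

```text
time_s: 18.18
ee_pos: [467.6, 116.4, 305.3]
tcp_rot: [0.998, 0.066, 0.0, 0.0]
ft_force: [0.4, 0.2, 0.4]
finger_gap: 0.412
finger_force: 0.0
```

Run:
```python
from st import *
s=st();im,d,c=grab('wrist');W=world(c,d);save('i',im)
for nm,z0,z1,x,y,R in(('neck',203,220,587,201,40),('post',204,218,567,128,30)):
    m=(W[...,2]>z0)&(W[...,2]<z1)&(np.hypot(W[...,0]-x,W[...,1]-y)<R);P=W[m]
    if len(P): q,rr=cv2.minEnclosingCircle(P[:,:2].astype(np.float32));print(nm,len(P),P.mean(0).round(1),np.round(q,1),round(rr,1),hold(q))
```

```text
t 18.18 p [467.6 116.4 305.3] q [0.998 0.066 0.    0.   ] f [0.4 0.2 0.4] gap 36.3 ff 0.0
neck 2227 [587.4 199.8 210.4] [587.8 200.8] 17.0 [ 0.5 -0.2]
post 358 [567.  128.  210.5] [567.3 128.1] 7.1 [-29.5 -69.5]
```

View pics/i.png

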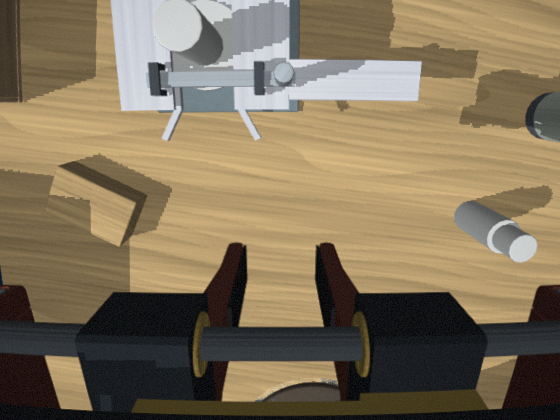

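The bolt bar crosses the slot from (160,78) to (265,78), into both staples. The post is at (283,72), holder y -69.5, so it's closed, and the cartridge is upright and home.

```bash
python3 -c "
from bench import workorder
print(workorder.finish_job())"
```

```text
the job is handed in; nothing more can be done
None
```

The cartridge is fully home and upright in the holder, its bolt is closed against the stop, and the job was handed in at about 18 s of the 70 s; no other loose object was handled.

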